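# Stand the recipe card and hold the bag clip open round its edge

## Task

Take the recipe card with the wooden top bar out of the card file and stand it upright and squarely in the groove of the wooden stand, fully home, and let go of it. Then pick up the orange bag clip by its handles, squeeze it wide open and bring its jaws round the left-hand upright edge of the standing card (left as the robot sees it), one jaw in front and one behind with neither touching the card. Finish while holding the clip there, still gaping, so that I can slip the shopping list in before it closes; leave the things round about undisturbed.

Things in the scene. Friction and masses are not known exactly. Their poses are not given: they have to be found in the camera images.
- groove_floor (a point): centre of the groove floor in the fixed pale wooden stand (134 mm wide, 60 deep, 36 high, on a brown plinth 142 x 68 mm). Groove: 103 mm long (y), 6.6 mm wide (x), 30 mm deep, ends closed, mouth bevelled to 16 mm wide over its top 7 mm; floor 6 mm above the worktop. z up, y along the groove to the left as the robot sees it, -x to the stand's front, facing the robot.
- card_file: fixed pale wooden open card file, 66 mm deep (x), 122 wide (y), 58 high; origin under its centre; -x is its front, with a small brass label frame. The recipe card stands in its 9 mm wide front bay, on a floor 5 mm above the worktop; short fixed index cards with coloured tabs stand behind it and reach 84 mm above the worktop.
- card_center (a point): centre (half-way up) of the loose stiff recipe card: cream board 100 mm wide (y), 5 mm thick (x), 130 mm high (z), with a picture of two tomatoes on its -x face and a dark wooden bar along its top edge; about 0.07 kg. Axes: x through the thickness, y along the width, z up.
- card_bar (a point): centre of the card's dark wooden top bar, 10 mm thick (x), 100 mm long (y), 12 mm high (z); 124 mm above the card's lower edge. Same axes as card_center. The bar is where to grasp, closing along x.
- clip_hinge (a point): middle of the hinge of the orange bag clip (clothes-peg type, 106 mm long, 24 mm wide, 0.06 kg) lying on its side on the worktop: hinge axis z upright, this point 12 mm above its underside. x points along the middle plane to the jaws (tips at +54 mm); handles run to x = -52 mm, with black thumb pads 20 to 48 mm behind the hinge, to be squeezed together along y.
- clip_arm_l (a joint): angle of one clip arm: 0 = jaws shut by the spring, 0.27 rad = wide open, at its stop; the other arm mirrors it. Shut, the handles' outer faces are 46 mm apart at their ends; at the stop they are parallel, 18 mm apart. Squeezing takes 3 N at first, 9 N at the stop; more force does no harm. It snaps shut when let go.
- clip_jaw_l (a point): tip of the jaw on the clip's +y side, at mid width on the biting face, 52 mm from the hinge. Wide open, the two tips are 30 mm apart, and the jaws at least 20 mm apart from 32 mm beyond the hinge to the tips.
- clip_jaw_r (a point): tip of the jaw on the clip's -y side, likewise.
- steel_tumbler: steel tumbler, 71 mm across, 104 mm high, a bystander; origin under its centre.
- salt_shaker: white and blue salt shaker, 43 mm across, 105 mm high, a bystander; origin under its centre.
- onion: brown onion, 75 mm, a bystander; origin under its centre.
- steel_bowl: small steel bowl, 80 mm across, 34 mm high, a bystander; origin under its centre.
Things that resemble listed ones, but are neither listed nor needed, are in the scene too. Of the things shaped like the part that bears card_center, the white one is meant.

How it is judged:
By the outcome, as a careful person would: the job done as asked, in the order asked, and still so for the second after the job is handed in, while the arm keeps its last pose, push and grip.
It also fails if it takes over 45 s, if anything falls off the work surface, if the arm or the gripper's body presses on something with over 40 N, if the wrist force passes 120 N, or if a joint passes its speed limit or range.

## Robot

A 7-joint arm with a two-finger parallel gripper is mounted at the origin on a cart in front of the work surface, level with it; the furniture and walls round the work are solid. World frame = base frame: x ahead of the robot, y to its left, z up, the work surface at z = 0. Lengths are in m, angles in rad, forces in N, time in s.
With the tool pointing down it reaches from about 0.425 to 0.925 m from the base axis. Payload 6.8 kg.
Tool frame: the origin (TCP) lies at the centre of the arm's flange, where the gripper is bolted on; the fingertips stand 173 mm ahead of it and the grasp point (between the pads) lies 155 mm ahead of it (finger_overhang is the distance from the TCP to the fingertips, in m); y points along the fingers, z is the direction in which the jaws open and shut, and the axes are right-handed (so a half turn about y gives the same grasp; the last joint's range is limited). The gripper opens to 85 mm and grips with 20 to 120 N. Pads are 22 mm wide; open, the fingers measure 114 mm over their backs; the gripper's body (76 mm by 85 mm) begins 54 mm behind the grasp point. The pads swing forward as they close: fully open they stand 13 mm farther back than shut.
Start: joints at [-1.221, 0.477, 0.022, 1.555, -0.011, 1.109, -0.083], TCP at [0.298, 0.606, 0.405] pointing down, gripper open.
Joint ranges: [-2.96, 2.96], [-0.34, 2.1], [-1.41, 1.46], [0.24, 2.44], [-1.37, 4.51], [0.17, 1.92], [-2.96, 2.96]. Speed limits (rad/s): [2.39, 2.39, 3.14, 3.14, 3.14, 3.14, 3.14].

## Interface

Orientations are given as a rotation vector (axis times angle).
In Python, from bench import get_obs, grab_frame, hand_in, finger_overhang gives the robot as it stands. The module is installed in compiled form; this text tells all that it offers.
- The arm moves only by the shell command python3 -m jog 'ROWS' [FORCE]. ROWS is JSON, a list of rows, each a list of 3 entries, a list of its own where there are three numbers: the shift along the tool's x, y, z in cm, then the turn about the tool's y in rad, then the gripper command: -1 is fully open, 1 is shut, values between are in proportion. In form: [[[x, y, z], twist, gripper], ...]. A call has 1 to 10 rows; each row is the pose to reach, as a shift and turn from the pose commanded when the call began, along the tool's axes at that moment; what a row does not reach only later rows make up. A row lasts 1/8 s, in which the tool goes at most 62.5 mm and 10.7 degrees, less where a joint would pass 70% of its speed; a pose out of reach is approached as far as the arm can. A call with a gripper value outside its range is refused whole. The fingers move at their own pace and stop on an object; FORCE is the grip in N (left out, the last holds). Time passes only in rows, so rows that repeat a pose let the fingers close. It gives the time, the measured TCP pose, the force and the opening at its end, in the units of the state.
- get_obs(): the state, without advancing time (a new reading comes with each control period).
- grab_frame(name): name is "side" or "top" or "wrist"; returns a dict with "image" (400x640x3 uint8, blue, green, red), "fx", "fy", "cx", "cy" (pixels), "origin" and "rotation" of the camera in the world. Camera axes: x right, y up, looking along -z (the intrinsics and any distortion apply to the point x, -y, -z); pixel columns grow to the right and rows downward; lengths in m; the calibration is good to about 2 mm. A picture is of the moment at which its call begins. There is no depth.
- hand_in(): hands the job in, once; it reports no verdict.
The state is a dict: "clock": time; "joints": joint angles; "qvel": joint speeds; "tau": joint torques, N m; "tcp_pos": TCP position; "orientation": TCP orientation; "contact_force": force on the tool from outside, world axes, zero at the start; "moment": the same for the moment, N m; "grip_width": finger opening in m.
Only numpy, scipy, OpenCV 4.12 (cv2) and the standard library are available. Lean on these libraries where they do the work, as an engineer would, in place of code of your own. Each camera call takes 0.05 s, during which the arm holds its last target.

## Working session

There is one attempt and no reset: what is moved stays moved. The work goes in short steps, Python scripts to look and compute and a shell command to move; the robot and the scene stay as the last step left them, time stands still between calls to the robot, and variables do not carry over. Pictures are saved under pics/ and viewed, and the job is handed in when it is done.

```bash
mkdir -p pics; cat > h.py <<'E'
import numpy as np, cv2
from bench import get_obs, grab_frame, finger_overhang
from scipy.spatial.transform import Rotation as R
def save(n,name):
    f=grab_frame(n); cv2.imwrite('pics/'+name,f['image']); np.save('pics/'+name[:-4]+'.npy',f,allow_pickle=True); return f
def load(name): return np.load('pics/'+name+'.npy',allow_pickle=True).item()
def rot(f):
    r=np.array(f['rotation'],float); return r if r.shape==(3,3) else R.from_rotvec(r).as_matrix()
def ray(f,u,v):
    d=np.array([(u-f['cx'])/f['fx'],-(v-f['cy'])/f['fy'],-1.0]); return np.array(f['origin']),rot(f)@d
def onz(f,u,v,z):
    o,d=ray(f,u,v); return o+d*(z-o[2])/d[2]
def proj(f,p):
    q=rot(f).T@(np.array(p)-f['origin']); return f['cx']+f['fx']*q[0]/-q[2], f['cy']+f['fy']*q[1]/q[2]
def two(f,a,g,b):
    o,d=ray(f,*a);p,e=ray(g,*b); d/=np.linalg.norm(d);e/=np.linalg.norm(e)
    t=np.linalg.lstsq(np.c_[d,-e],p-o,rcond=None)[0]; A=o+d*t[0];B=p+e*t[1]; return (A+B)/2,np.linalg.norm(A-B)
E
python3 - <<'E'
from h import *
np.set_printoptions(precision=4,suppress=True)
o=get_obs(); print(o['clock'],o['joints'],o['tcp_pos'],o['orientation'],o['grip_width'],finger_overhang)
print(R.from_rotvec(o['orientation']).as_matrix())
for n in('side','top','wrist'):
    f=save(n,n+'0.png'); print(n,{k:v for k,v in f.items() if k!='image'})
E
```

```text
0.0 [-1.2211  0.4778  0.0224  1.5565 -0.0115  1.1093 -0.0831] [0.2982 0.6052 0.4037] [-1.5426  0.3593 -0.3589] 0.08585304677308864 0.1734
[[ 0.897  -0.0007  0.442 ]
 [-0.442  -0.0017  0.897 ]
 [ 0.0001 -1.     -0.0018]]
side {'fx': 455.5276369139945, 'fy': 455.5276369139945, 'cx': 314.2403585440424, 'cy': 195.4032923928986, 'origin': array([ 0.2304, -1.5842,  0.651 ]), 'rotation': array([ 1.2121, -0.1472, -0.1827])}
top {'fx': 395.0876227116871, 'fy': 395.0876227116871, 'cx': 320.7477147165302, 'cy': 187.90137316683825, 'origin': array([ 0.3002, -0.1394,  1.2777]), 'rotation': array([ 0.152 , -0.1618, -1.5549])}
wrist {'fx': 282.34143388162386, 'fy': 282.34143388162386, 'cx': 321.1969129270822, 'cy': 204.5757242608866, 'origin': array([0.2264, 0.6409, 0.3728]), 'rotation': array([-0.2828, -0.174 ,  1.1034])}
```

View pics/side0.png

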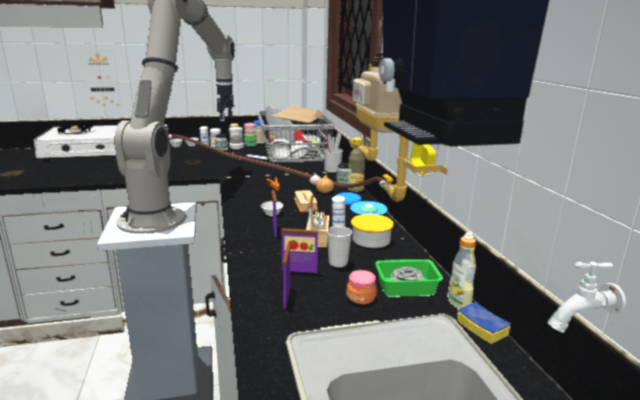

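View pics/top0.png

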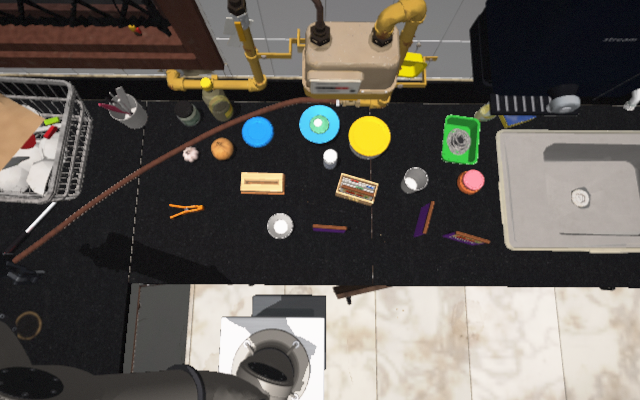

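View pics/wrist0.png

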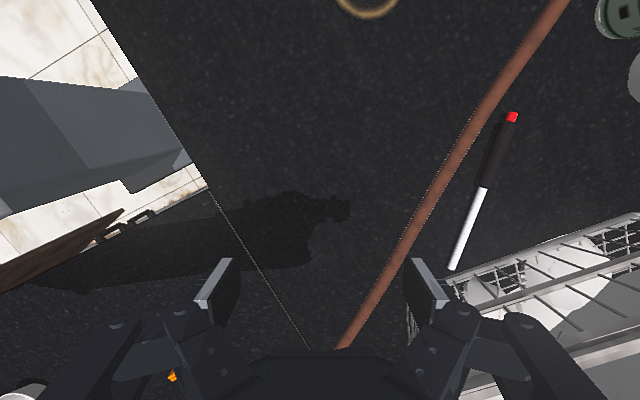

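The top view shows the clip at (185,211), the stand at (263,183) and the file at (357,189). The purple card-shaped stands are at (330,229), (425,218) and (467,238). I'll zoom in on these.

```bash
python3 - <<'E'
from h import *
im=cv2.imread('pics/top0.png')
cv2.imwrite('pics/t1.png',cv2.resize(im[130:260,155:315],None,fx=5,fy=4.6,interpolation=cv2.INTER_CUBIC)[:600,:800])
cv2.imwrite('pics/t2.png',cv2.resize(im[165:255,310:500],None,fx=4.2,fy=4.2,interpolation=cv2.INTER_CUBIC))
im=cv2.imread('pics/side0.png')
cv2.imwrite('pics/s1.png',cv2.resize(im[170:310,250:410],None,fx=4.2,fy=4.2,interpolation=cv2.INTER_CUBIC))
f=load('top0')
for n,p in dict(clip=(185,211,.012),stand=(263,183,.036),file=(357,189,.08),bowl=(280,226,.03),purple=(330,229,.1),tum=(414,181,.1),onion=(222,149,.04),salt=(330,159,.1)).items(): print(n,onz(f,*p).round(3))
E
```

```text
clip [0.476 0.291 0.012]
stand [0.566 0.04  0.036]
file [ 0.541 -0.258  0.08 ]
bowl [ 0.429 -0.018  0.03 ]
purple [ 0.414 -0.174  0.1  ]
tum [ 0.564 -0.431  0.1  ]
onion [0.677 0.177 0.04 ]
salt [ 0.63  -0.173  0.1  ]
```

View pics/t1.png

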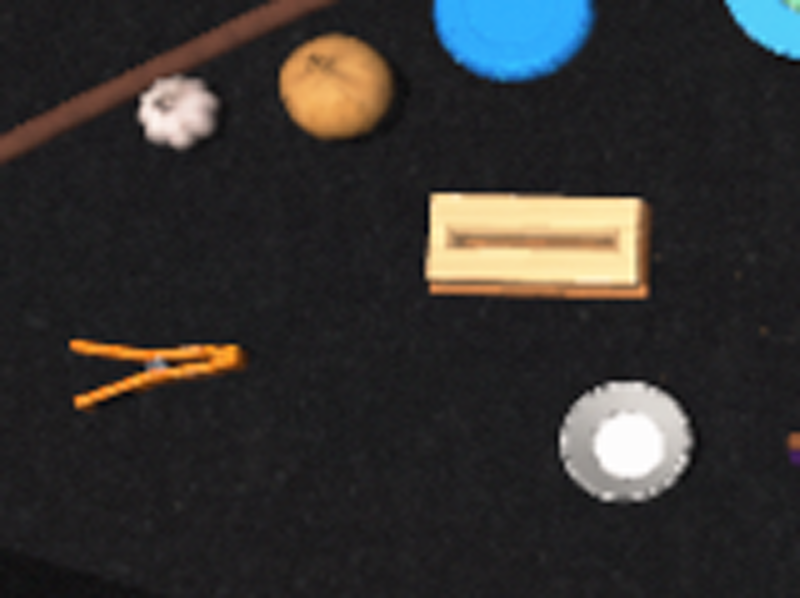

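View pics/t2.png

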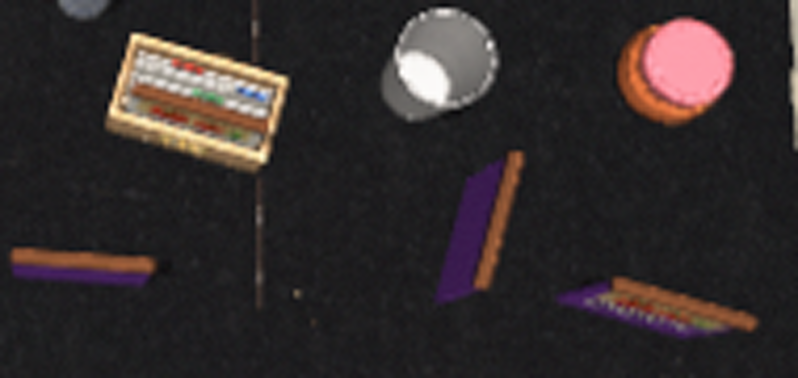

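View pics/s1.png

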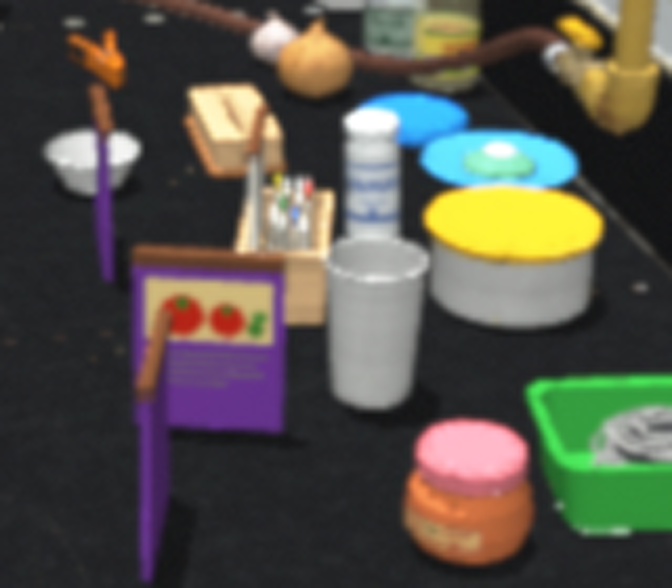

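Candidates for the card, in top-view pixels, are the white barred card in the file at (357,188) and the purple barred boards at (330,229), (425,218) and (467,238). I choose the one in the file: the side crop shows it is white and stands in the front bay. Next I'll measure it and the stand.

```bash
python3 - <<'E'
from h import *
f=load('top0'); im=f['image']; hsv=cv2.cvtColor(im,cv2.COLOR_BGR2HSV)
def show(n,m,z,box):
    k=np.zeros_like(m);x0,y0,x1,y1=box;k[y0:y1,x0:x1]=m[y0:y1,x0:x1]
    ys,xs=np.nonzero(k); r=cv2.minAreaRect(np.c_[xs,ys].astype(np.float32))
    bp=cv2.boxPoints(r); w=np.array([onz(f,u,v,z)[:2] for u,v in bp]); c=onz(f,*r[0],z)
    e=[w[1]-w[0],w[2]-w[1]]; L=max(e,key=np.linalg.norm)
    print(n,len(xs),c.round(4),[round(np.linalg.norm(q),4) for q in e],'yaw of long axis vs y',round(np.degrees(np.arctan2(-L[0],L[1]))%180,2))
bar=cv2.inRange(hsv,(5,90,50),(16,220,190))
show('bar',bar,.129,(338,178,378,200))
pale=cv2.inRange(hsv,(12,40,190),(25,160,255))
show('stand',pale,.036,(235,165,290,198))
show('file',pale,.058,(330,168,382,208))
org=cv2.inRange(hsv,(8,150,150),(22,255,255))
show('clip',org,.012,(165,198,210,222))
print(hsv[184:192,355:360].tolist())
E
```

```text
bar 281 [ 0.5326 -0.2545  0.129 ] [np.float64(0.1165), np.float64(0.0636)] yaw of long axis vs y 0.64
stand 740 [0.5674 0.0438 0.036 ] [np.float64(0.0671), np.float64(0.1394)] yaw of long axis vs y 178.81
file 227 [ 0.5471 -0.2586  0.058 ] [np.float64(0.0729), np.float64(0.1219)] yaw of long axis vs y 164.22
clip 149 [0.4778 0.2892 0.012 ] [np.float64(0.1065), np.float64(0.0424)] yaw of long axis vs y 0.61
[[[14, 20, 189], [16, 16, 210], [15, 15, 203], [16, 17, 196], [18, 11, 222]], [[19, 25, 161], [19, 25, 161], [21, 24, 150], [17, 21, 169], [15, 15, 206]], [[44, 16, 205], [61, 61, 191], [56, 46, 181], [38, 26, 149], [21, 21, 156]], [[40, 19, 164], [63, 70, 163], [63, 70, 150], [65, 69, 145], [62, 65, 160]], [[11, 137, 123], [12, 113, 147], [18, 106, 116], [46, 53, 126], [62, 78, 128]], [[11, 158, 147], [11, 160, 155], [11, 150, 138], [10, 114, 136], [11, 119, 122]], [[11, 163, 150], [11, 158, 153], [11, 160, 148], [11, 158, 147], [11, 159, 143]], [[12, 153, 117], [11, 157, 120], [11, 159, 128], [11, 159, 148], [11, 159, 152]]]
```

```bash
python3 -m jog '[[[40,0,-48],1.39,-1],[[40,0,-48],1.39,-1],[[40,0,-48],1.39,-1],[[40,0,-48],1.39,-1],[[40,0,-48],1.39,-1],[[40,0,-48],1.39,-1],[[40,0,-48],1.39,-1],[[40,0,-48],1.39,-1],[[40,0,-48],1.39,-1],[[40,0,-48],1.39,-1]]' 40
cat > st.py <<'E'
from h import *
np.set_printoptions(precision=4,suppress=True)
import sys
o=get_obs();M=R.from_rotvec(o['orientation']).as_matrix()
print('t',o['clock'],'tcp',o['tcp_pos'],'F',np.array(o['contact_force']),'M',np.array(o['moment']),'w',round(o['grip_width'],4))
print('x',M[:,0],'z',M[:,2],'zyaw',np.degrees(np.arctan2(M[1,2],M[0,2])).round(2))
print('q',np.array(o['joints']))
if len(sys.argv)>1:
    t=np.array([float(a) for a in sys.argv[1:4]]); t[2]+=.155
    print('shift cm', M.T@(t-o['tcp_pos'])*100, 'twist',-(np.radians(float(sys.argv[4]))-np.arctan2(M[1,2],M[0,2])))
E
python3 st.py .5232 -.255 .25 -15.8
```

```text
clock: 1.4
tcp_pos: [0.4449, -0.0038, 0.4049]
orientation: [-1.064, 1.41, -1.41]
contact_force: [1.5, 0.5, 0.5]
grip_width: 0.0852
t 1.4 tcp [ 0.4449 -0.0038  0.4049] F [1.5279 0.5111 0.4906] M [ 0.0262 -0.0679  0.0405] w 0.0852
x [-0.2731 -0.962  -0.0009] z [ 0.962  -0.2731  0.0005] zyaw -15.85
q [-0.6915  0.0847  0.6033  2.1098 -0.0594  0.9621 -0.3326]
shift cm [22.0252 -0.0215 14.3871] twist -0.0008418500668257445
```

```bash
python3 -m jog '[[[22,0,14.4],0,-1],[[22,0,14.4],0,-1],[[22,0,14.4],0,-1],[[22,0,14.4],0,-1],[[22,0,14.4],0,-1],[[22,0,14.4],0,-1]]'
python3 - <<'E'
from h import *
f=save('wrist','w1.png'); save('side','s2.png'); print(f['origin'],f['rotation'])
E
python3 st.py
```

```text
clock: 2.15
tcp_pos: [0.5231, -0.2534, 0.4042]
orientation: [-1.065, 1.412, -1.411]
contact_force: [-0.9, 0.1, 0.8]
grip_width: 0.0854
[ 0.54432683 -0.1765697   0.3732422 ] [-0.31276424  0.04425053 -0.27661021]
t 2.25 tcp [ 0.5233 -0.2513  0.4043] F [-0.3716  0.2367 -0.3326] M [0.0892 0.0026 0.0262] w 0.0853
x [-0.2719 -0.9623 -0.0012] z [ 0.9623 -0.2719 -0.0012] zyaw -15.78
q [-0.212   0.3861  0.72    1.8232 -0.2928  1.0423  0.3461]
```

View pics/w1.png

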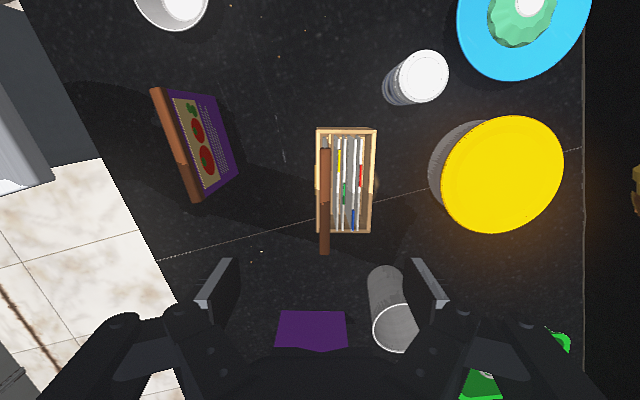

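```bash
cat > meas.py <<'E'
from h import *
def rect(f,m,z,box,lo=None):
    k=np.zeros_like(m);x0,y0,x1,y1=box;k[y0:y1,x0:x1]=m[y0:y1,x0:x1]
    n,l,s,c=cv2.connectedComponentsWithStats(k); i=1+np.argmax(s[1:,4])
    ys,xs=np.nonzero(l==i); r=cv2.minAreaRect(np.c_[xs,ys].astype(np.float32))
    bp=cv2.boxPoints(r); w=np.array([onz(f,u,v,z)[:2] for u,v in bp]); c=onz(f,*r[0],z)
    e=[w[1]-w[0],w[2]-w[1]]; L=max(e,key=np.linalg.norm); L=L*np.sign(L[1])
    print(len(xs),'px',np.round(r[0],1),np.round(r[1],1),c.round(4),np.round([np.linalg.norm(q) for q in e],4),'yaw',round(np.degrees(np.arctan2(-L[0],L[1])),2))
    return w,bp,c
E
python3 - <<'E'
from meas import *
f=load('w1');hsv=cv2.cvtColor(f['image'],cv2.COLOR_BGR2HSV)
m=cv2.inRange(hsv,(5,90,30),(14,255,150))
w,bp,c=rect(f,m,.135,(312,120,335,270)); print(w.round(4),bp.round(1))
rect(f,m,.123,(312,120,335,270))
cv2.imwrite('pics/w1c.png',cv2.resize(f['image'][110:280,290:400],None,fx=3.5,fy=3.5,interpolation=cv2.INTER_CUBIC))
cv2.imwrite('pics/s2c.png',cv2.resize(load('s2')['image'][170:290,250:370],None,fx=5,fy=5,interpolation=cv2.INTER_CUBIC))
E
```

```text
1020 px [324.6 200.5] [ 11.5 107.1] [ 0.5268 -0.2483  0.135 ] [0.0994 0.0096] yaw -16.88
[[ 0.5066 -0.2973]
 [ 0.5355 -0.2022]
 [ 0.5446 -0.205 ]
 [ 0.517  -0.3005]] [[318.1 254. ]
 [319.6 146.9]
 [331.1 147. ]
 [329.6 254.1]]
1020 px [324.6 200.5] [ 11.5 107.1] [ 0.5259 -0.252   0.123 ] [0.1044 0.01  ] yaw -16.88
```

View pics/w1c.png

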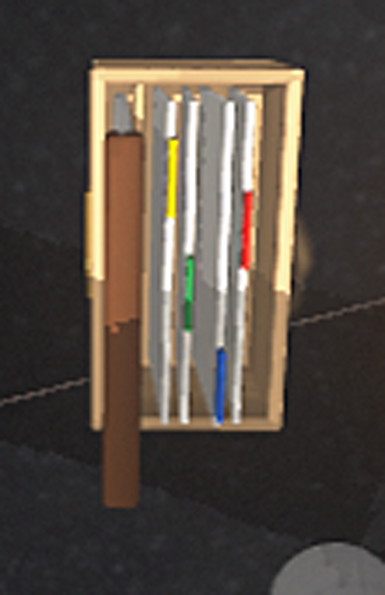

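View pics/s2c.png

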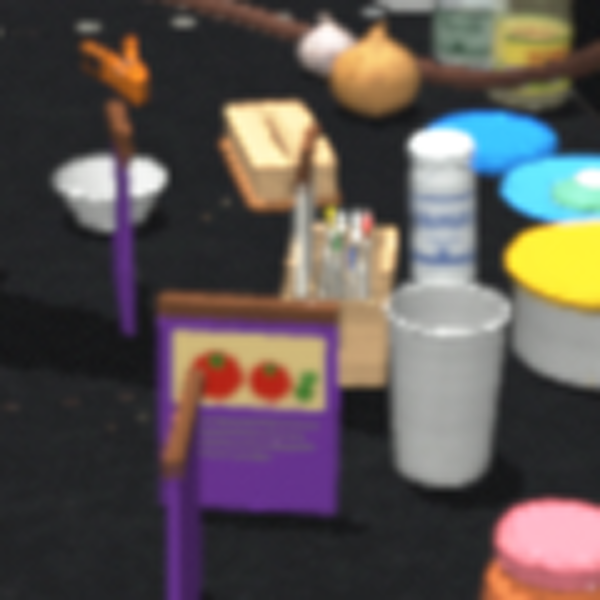

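```bash
python3 st.py .527 -.2485 .129 -16.5
```

```text
t 2.25 tcp [ 0.5233 -0.2513  0.4043] F [-0.3716  0.2367 -0.3326] M [0.0892 0.0026 0.0262] w 0.0853
x [-0.2719 -0.9623 -0.0012] z [ 0.9623 -0.2719 -0.0012] zyaw -15.78
q [-0.212   0.3861  0.72    1.8232 -0.2928  1.0423  0.3461]
shift cm [-0.3565 12.028   0.29  ] twist 0.012626146855229947
```

```bash
python3 -m jog '[[[-0.3,6,0.3],0.012,-1],[[-0.3,6,0.3],0.012,-1],[[-0.3,6,0.3],0.012,-1],[[-0.3,6,0.3],0.012,-1]]'; python3 - <<'E'
from meas import *
f=save('wrist','w2.png');hsv=cv2.cvtColor(f['image'],cv2.COLOR_BGR2HSV)
m=cv2.inRange(hsv,(5,90,30),(14,255,150))
w,bp,c=rect(f,m,.135,(300,100,345,360)); print(w.round(4),bp.round(1))
E
python3 st.py .527 -.2485 .129 -16.5
```

```text
clock: 2.75
tcp_pos: [0.5275, -0.251, 0.3469]
orientation: [-1.056, 1.416, -1.42]
contact_force: [0.0, -0.1, 0.1]
grip_width: 0.0853
1538 px [319.  228.5] [133.  14.] [ 0.5271 -0.2472  0.135 ] [0.009  0.1003] yaw -16.25
[[ 0.5361 -0.2017]
 [ 0.5447 -0.2043]
 [ 0.5166 -0.3005]
 [ 0.5066 -0.2975]] [[312. 162.]
 [326. 162.]
 [326. 295.]
 [312. 295.]]
t 2.8 tcp [ 0.5275 -0.251   0.3466] F [0.0982 0.5263 0.167 ] M [-0.0034  0.007  -0.0105] w 0.0852
x [-0.2848 -0.9586 -0.0003] z [ 0.9586 -0.2848  0.0031] zyaw -16.54
q [-0.1776  0.4611  0.6833  1.8709 -0.3586  0.9316  0.3828]
shift cm [-0.2258  6.2645 -0.1353] twist -0.0007779304557818945
```

View pics/w2.png

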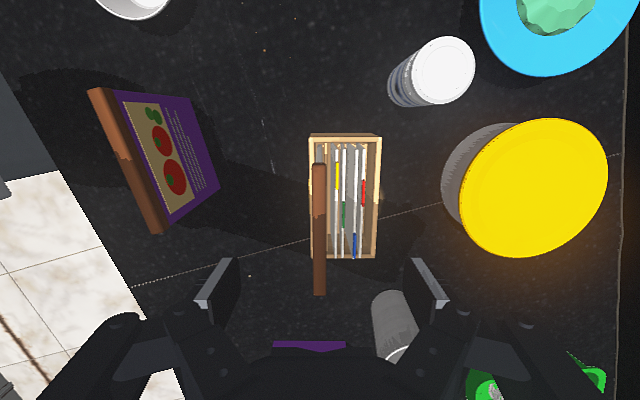

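```bash
python3 -m jog '[[[-0.3,6.2,-0.15],0,-1],[[-0.3,6.2,-0.15],0,-1],[[-0.3,6.2,-0.15],0,-1],[[-0.3,6.2,-0.15],0,1],[[-0.3,6.2,-0.15],0,1],[[-0.3,6.2,-0.15],0,1],[[-0.3,6.2,-0.15],0,1],[[-0.3,6.2,-0.15],0,1]]' 40; python3 st.py
```

```text
clock: 3.8
tcp_pos: [0.5267, -0.2475, 0.283]
orientation: [-1.058, 1.418, -1.419]
contact_force: [0.4, 0.8, 2.8]
grip_width: 0.0093
t 3.8 tcp [ 0.5267 -0.2475  0.283 ] F [0.4278 0.8243 2.8195] M [ 0.0795 -0.0142  0.027 ] w 0.0093
x [-0.285  -0.9585 -0.0001] z [ 0.9585 -0.285   0.0006] zyaw -16.56
q [-0.1361  0.5423  0.627   1.9199 -0.4296  0.8146  0.4347]
```

```bash
python3 -m jog '[[[0,-4,0],0,1],[[0,-8,0],0,1],[[0,-13,0],0,1],[[0,-13,0],0,1],[[0,-13,0],0,1]]'; python3 st.py; python3 - <<'E'
from h import *
save('side','s3.png'); save('wrist','w3.png');save('top','t3.png')
a=load('s3')['image'][120:290,230:400];b=load('w3')['image'][150:400,180:460]
cv2.imwrite('pics/c3.png',np.hstack([cv2.resize(a,(400,400)),cv2.resize(b,(400,400))]))
E
```

```text
clock: 4.42
tcp_pos: [0.5261, -0.2471, 0.4118]
orientation: [-1.059, 1.42, -1.418]
contact_force: [-0.8, -0.2, -1.9]
grip_width: 0.0089
t 4.425 tcp [ 0.5261 -0.2471  0.4118] F [-0.8175 -0.1782 -1.9241] M [-0.0142 -0.0117 -0.008 ] w 0.0089
x [-0.2847 -0.9586 -0.0004] z [ 0.9586 -0.2847 -0.0013] zyaw -16.54
q [-0.2328  0.382   0.7363  1.814  -0.2915  1.0583  0.3241]
```

View pics/c3.png

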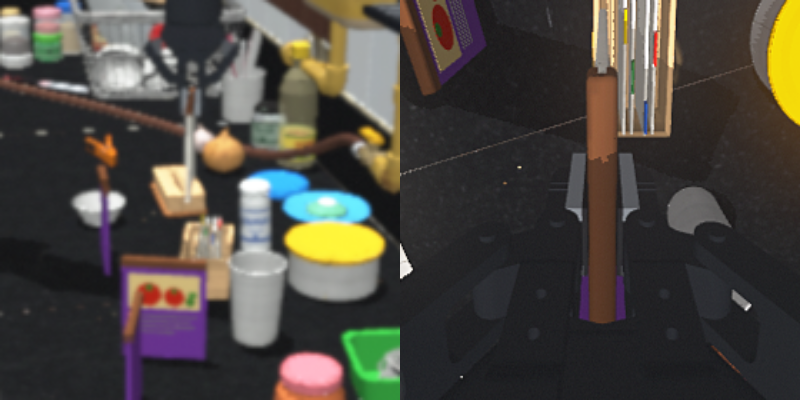

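View pics/t3.png

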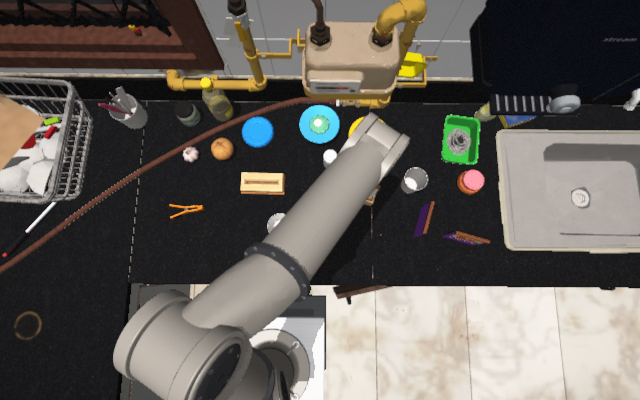

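```bash
python3 - <<'E'
from meas import *
f=load('w3')
for u,v in((320,10),(320,150),(10,10),(630,10)): print(onz(f,u,v,.036).round(3))
f=load('top0')
hsv=cv2.cvtColor(f['image'],cv2.COLOR_BGR2HSV)
pale=cv2.inRange(hsv,(12,40,215),(25,160,255))
w,bp,c=rect(f,pale,.036,(235,165,290,198)); print(w.round(4),bp)
print(hsv[170:198:1,262].tolist())
E
python3 st.py .567 -.06 .257 -1.2
```

```text
[ 0.575 -0.072  0.036]
[ 0.534 -0.211  0.036]
[0.264 0.021 0.036]
[ 0.886 -0.164  0.036]
656 px [261.3 181.6] [41.1 18.3] [0.5707 0.0452 0.036 ] [0.0602 0.1326] yaw -1.04
[[ 0.5419  0.1105]
 [ 0.6021  0.1118]
 [ 0.5997 -0.0207]
 [ 0.5395 -0.0208]] [[240.53836 190.15822]
 [241.06119 171.85887]
 [282.11337 173.03178]
 [281.59055 191.33113]]
[[120, 10, 26], [150, 9, 29], [16, 97, 116], [18, 102, 241], [22, 90, 252], [21, 92, 250], [21, 87, 252], [22, 83, 253], [21, 89, 250], [18, 101, 241], [17, 104, 232], [15, 111, 180], [13, 145, 187], [14, 131, 198], [17, 103, 236], [21, 87, 251], [21, 90, 251], [21, 90, 250], [22, 86, 252], [23, 80, 253], [21, 93, 248], [16, 110, 192], [13, 146, 188], [12, 153, 168], [12, 132, 79], [138, 40, 32], [150, 17, 30], [135, 31, 33]]
t 4.575 tcp [ 0.5261 -0.2471  0.4111] F [ 0.6105 -0.667  -0.9607] M [-0.0396 -0.0204 -0.0466] w 0.0094
x [-0.2849 -0.9585  0.0001] z [ 0.9585 -0.2849 -0.0029] zyaw -16.55
q [-0.2325  0.3831  0.736   1.8143 -0.2914  1.0585  0.3239]
shift cm [-19.0971  -0.0864  -1.4072] twist -0.26798443448565157
```

```bash
python3 -m jog '[[[-6,0,-0.5],-0.1,1],[[-12,0,-1],-0.2,1],[[-18,0,-1.2],-0.267,1],[[-19,0,-1.2],-0.267,1],[[-19,0,-1.2],-0.267,1],[[-19,0,-1.2],-0.267,1]]'; python3 - <<'E'
from meas import *
f=save('wrist','w4.png');hsv=cv2.cvtColor(f['image'],cv2.COLOR_BGR2HSV)
pale=cv2.inRange(hsv,(12,40,190),(27,170,255))
try:
    w,bp,c=rect(f,pale,.036,(200,0,440,220)); print(w.round(4),bp)
except Exception as e: print(e)
E
python3 st.py
```

```text
clock: 5.32
tcp_pos: [0.5685, -0.064, 0.4124]
orientation: [-1.198, 1.228, -1.228]
contact_force: [0.3, 0.4, -0.5]
grip_width: 0.0092
6371 px [320.  80.] [128.  56.] [0.5694 0.0504 0.036 ] [0.0591 0.133 ] yaw 0.23
[[ 0.5415  0.1133]
 [ 0.6006  0.1118]
 [ 0.6012 -0.0212]
 [ 0.5338 -0.0194]] [[292.  16.]
 [348.  16.]
 [348. 144.]
 [292. 144.]]
t 5.375 tcp [ 0.5686 -0.0641  0.4125] F [-0.3514 -1.2872 -0.9558] M [-0.017  -0.0431  0.003 ] w 0.0095
x [-0.0256 -0.9997  0.0008] z [ 0.9997 -0.0256 -0.0005] zyaw -1.46
q [-0.4993  0.3429  0.6394  1.8306 -0.2331  1.0445  0.2048]
```

View pics/w4.png

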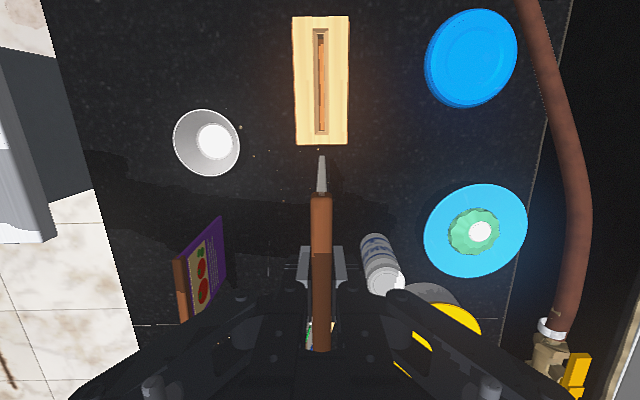

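```bash
cat > stand.py <<'E'
from meas import *
def stand(f,box):
    hsv=cv2.cvtColor(f['image'],cv2.COLOR_BGR2HSV)
    m=cv2.inRange(hsv,(12,40,190),(27,170,255)); k=np.zeros_like(m);x0,y0,x1,y1=box;k[y0:y1,x0:x1]=m[y0:y1,x0:x1]
    cs,_=cv2.findContours(k,cv2.RETR_EXTERNAL,cv2.CHAIN_APPROX_NONE); c=cv2.convexHull(max(cs,key=cv2.contourArea))
    q=cv2.approxPolyN(c,4,ensure_convex=True).reshape(-1,2) if hasattr(cv2,'approxPolyN') else cv2.approxPolyDP(c,8,True).reshape(-1,2)
    w=np.array([onz(f,u,v,.036)[:2] for u,v in q]); print('quad',q.tolist(),w.round(4).tolist(),'c',w.mean(0).round(4))
    return q,w
E
python3 - <<'E'
from stand import *
f=load('w4');stand(f,(250,0,400,160))
im=f['image']; cv2.imwrite('pics/w4c.png',cv2.resize(im[5:205,270:370],None,fx=4,fy=3,interpolation=cv2.INTER_CUBIC))
f=load('top0');stand(f,(235,165,290,198))
E
```

```text
quad [[348, 16], [346, 143], [296, 145], [291, 16]] [[0.6006, 0.1118], [0.5988, -0.0199], [0.5386, -0.0207], [0.5405, 0.1133]] c [0.5696 0.0461]
quad [[283, 173], [281, 192], [240, 190], [241, 172]] [[0.5998, -0.0236], [0.5373, -0.019], [0.5424, 0.1123], [0.6016, 0.112]] c [0.5703 0.0454]
```

View pics/w4c.png

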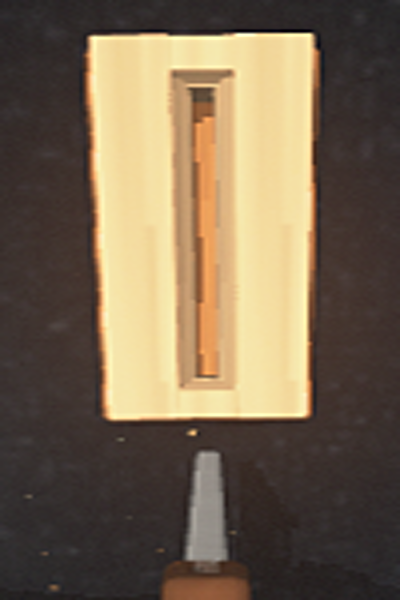

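```bash
python3 - <<'E'
from h import *
f=load('w4')
for Q in ([(90,36),(315,33),(312,417),(105,418)],[(172,72),(233,70),(233,388),(180,388)]):
    w=np.array([onz(f,270+u/4,5+v/3,.036)[:2] for u,v in Q]); print(w.round(4).tolist(),w.mean(0).round(4))
    m1=(w[0]+w[1])/2;m2=(w[2]+w[3])/2;d=m1-m2;print('yaw',np.degrees(np.arctan2(-d[0],d[1])).round(2),np.linalg.norm(d).round(4), [np.degrees(np.arctan2(-(w[a]-w[b])[0],(w[a]-w[b])[1])).round(2) for a,b in((0,3),(1,2))], 'short', [np.degrees(np.arctan2(*(w[a]-w[b])[::-1])).round(2) for a,b in((1,0),(2,3))])
# card: lower corner, and bar end
o=get_obs();M=R.from_rotvec(o['orientation']).as_matrix();t=np.array(o['tcp_pos'])
zb=t[2]-.155+.001-.124
for z in(zb,):
  print('zb',zb,'corner seen',onz(f,270+197/4,5+452/3,z).round(4),onz(f,270+219/4,5+452/3,z).round(4))
  p=t-M[:,0]*.05; print('pred',p.round(4))
print('bar end seen',onz(f,270+163/4,5+562/3,t[2]-.155+.007).round(4),onz(f,270+247/4,5+562/3,t[2]-.155+.007).round(4))
E
```

```text
[[0.542, 0.1124], [0.6014, 0.1118], [0.6012, -0.0212], [0.5389, -0.02]] [0.5709 0.0458]
yaw -0.72 0.1327 [np.float64(-1.32), np.float64(-0.12)] short [np.float64(-0.59), np.float64(-1.1)]
[[0.5633, 0.1008], [0.5796, 0.101], [0.5776, -0.0092], [0.5619, -0.0088]] [0.5706 0.0459]
yaw -0.88 0.1099 [np.float64(-0.74), np.float64(-1.02)] short [np.float64(0.72), np.float64(-1.46)]
zb 0.13451736345300436 corner seen [ 0.5673 -0.02    0.1345] [ 0.5721 -0.0201  0.1345]
pred [ 0.5699 -0.0141  0.4125]
bar end seen [ 0.5646 -0.0167  0.2645] [ 0.5736 -0.0169  0.2645]
```

```bash
python3 - <<'E'
from h import *
f=load('w4')
im=f['image'];a=cv2.resize(im[150:210,295:345],None,fx=8,fy=8,interpolation=cv2.INTER_NEAREST);b=cv2.resize(im[310:370,295:345],None,fx=8,fy=8,interpolation=cv2.INTER_NEAREST)
cv2.imwrite('pics/w4d.png',np.hstack([a,b]))
a=load('w2')['image'];cv2.imwrite('pics/w2d.png',np.hstack([cv2.resize(a[140:200,295:345],None,fx=8,fy=8,interpolation=cv2.INTER_NEAREST),cv2.resize(a[260:320,295:345],None,fx=8,fy=8,interpolation=cv2.INTER_NEAREST)]))
E
```

```text
(no output)
```

View pics/w4d.png

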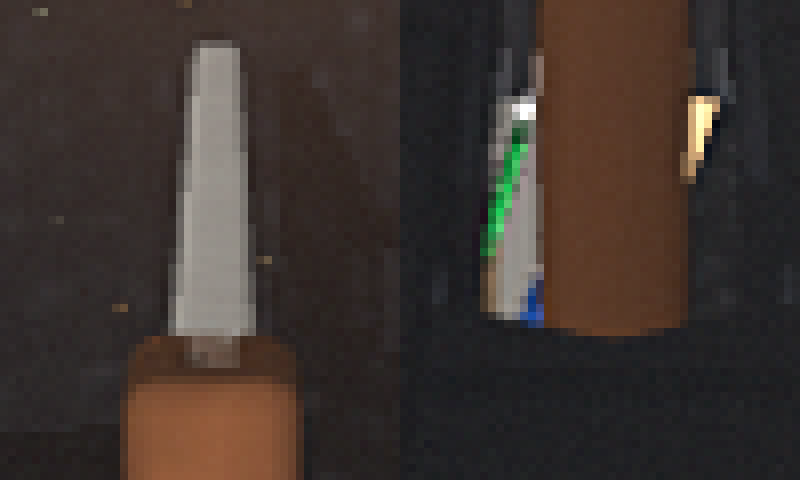

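View pics/w2d.png

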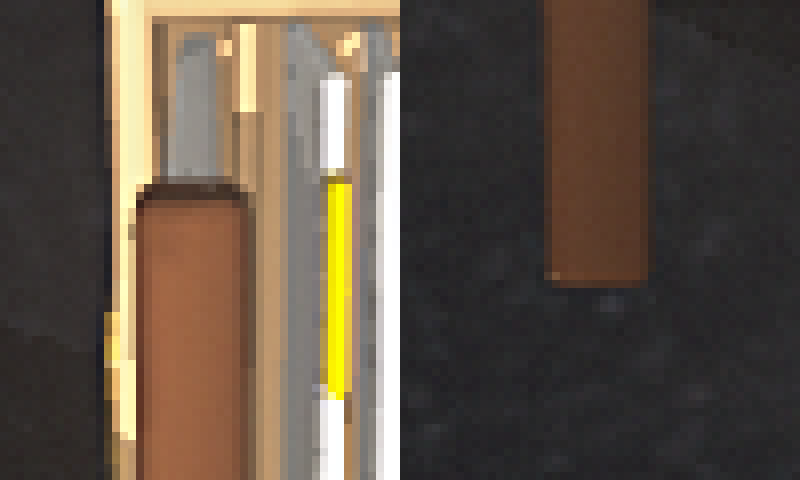

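```bash
python3 - <<'E'
from h import *
f=load('w4');z=.4125-.155+.007
print('bar',onz(f,321.5,197.5,z).round(4),onz(f,321.8,351.3,z).round(4))
print('bot of end face',onz(f,321.8,192.3,z-.012).round(4))
print('corner',onz(f,319.1,155,z-.13).round(4),onz(f,325,155,z-.13).round(4), 'mid-left at bar', onz(f,316.4,191.6,z-.012).round(4),onz(f,326.6,191.6,z-.012).round(4))
f=load('w2');z=.135
print('w2',onz(f,319,164.7,z).round(4),onz(f,319.5,295.8,z).round(4))
E
```

```text
bar [ 0.5692 -0.0191  0.2645] [ 0.5672 -0.1032  0.2645]
bot of end face [ 0.5693 -0.0201  0.2525]
corner [ 0.5672 -0.0194  0.1345] [ 0.5723 -0.0195  0.1345] mid-left at bar [ 0.5667 -0.0197  0.2525] [ 0.5716 -0.0198  0.2525]
w2 [ 0.5399 -0.2046  0.135 ] [ 0.5118 -0.2998  0.135 ]
```

```bash
python3 st.py .5706 .0511 .257 -0.9
```

```text
t 5.375 tcp [ 0.5686 -0.0641  0.4125] F [-0.3514 -1.2872 -0.9558] M [-0.017  -0.0431  0.003 ] w 0.0095
x [-0.0256 -0.9997  0.0008] z [ 0.9997 -0.0256 -0.0005] zyaw -1.46
q [-0.4993  0.3429  0.6394  1.8306 -0.2331  1.0445  0.2048]
shift cm [-11.5205   0.0425  -0.0923] twist -0.009851894197391294
```

```bash
python3 -m jog '[[[-5,0,-0.05],-0.005,1],[[-10,0,-0.1],-0.01,1],[[-11.5,0,-0.1],-0.01,1],[[-11.5,4,-0.1],-0.01,1],[[-11.5,7,-0.1],-0.01,1],[[-11.5,7,-0.1],-0.01,1],[[-11.5,7,-0.1],-0.01,1]]'; python3 st.py .5706 .0511 .13 -.9; python3 - <<'E'
from h import *
a=save('side','s5.png')['image'];b=save('wrist','w5.png')['image']
cv2.imwrite('pics/c5.png',np.hstack([cv2.resize(a[130:250,250:370],(400,400),interpolation=2),cv2.resize(b[60:360,220:420],(400,600),interpolation=2)[:400]]))
cv2.imwrite('pics/c5b.png',cv2.resize(b[100:300,270:370],(400,600),interpolation=2))
E
```

```text
clock: 6.25
tcp_pos: [0.5712, 0.0517, 0.3439]
orientation: [-1.201, 1.218, -1.22]
contact_force: [-0.4, 0.2, -0.1]
grip_width: 0.009
t 6.25 tcp [0.5712 0.0517 0.3439] F [-0.3877  0.2345 -0.0933] M [-0.013  -0.0405 -0.0336] w 0.009
x [-0.0141 -0.9999  0.0002] z [ 0.9999 -0.0141  0.0016] zyaw -0.81
q [-0.6379  0.4212  0.5682  1.8928 -0.2828  0.9059  0.0525]
shift cm [ 0.0644  5.889  -0.0679] twist 0.001633073787874948
```

View pics/c5.png

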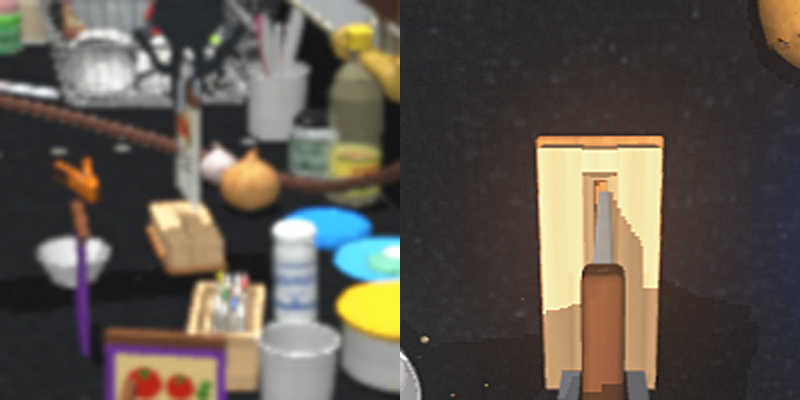

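View pics/c5b.png

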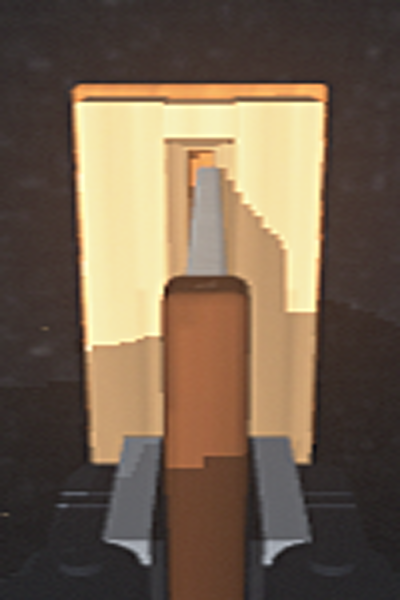

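```bash
python3 - <<'E'
from h import *
f=load('w5')
g=lambda u,v,z:onz(f,270+u/4,100+v/3,z).round(4)
print('stand far corners',g(75,101,.036),g(327,101,.036))
print('bevel end',g(165,140,.036),g(235,140,.036),'groove end',g(190,151,.029),g(216,151,.029))
print('card corner',g(198,168,.066),g(221,168,.066))
print('card near bar',g(188,275,.178),g(226,275,.178), 'bar end', g(166,292,.197),g(247,292,.197))
E
```

```text
stand far corners [0.5415 0.1134 0.036 ] [0.6016 0.1125 0.036 ]
bevel end [0.5627 0.1009 0.036 ] [0.5796 0.1006 0.036 ] groove end [0.5686 0.0964 0.029 ] [0.575  0.0963 0.029 ]
card corner [0.5707 0.0961 0.066 ] [0.5757 0.096  0.066 ]
card near bar [0.5697 0.0947 0.178 ] [0.5744 0.0947 0.178 ] bar end [0.5676 0.0975 0.197 ] [0.5763 0.0973 0.197 ]
```

```bash
python3 -m jog '[[[0.05,2,-0.07],0,1],[[0.05,3.5,-0.07],0,1],[[0.05,4.2,-0.07],0,1],[[0.05,4.2,-0.07],0,1]]'; python3 st.py .5706 .0512 .129 -.9
```

```text
clock: 6.85
tcp_pos: [0.5699, 0.0526, 0.3005]
orientation: [-1.204, 1.218, -1.218]
contact_force: [-0.3, -0.5, -1.0]
grip_width: 0.0092
t 6.85 tcp [0.5699 0.0526 0.3005] F [-0.3453 -0.5465 -0.9548] M [-0.0037  0.0397 -0.007 ] w 0.0092
x [-0.0121 -0.9999  0.0002] z [ 0.9999 -0.0121 -0.0005] zyaw -0.69
q [-0.6109  0.4779  0.5359  1.9269 -0.3258  0.8232  0.0881]
shift cm [0.1343 1.6512 0.0699] twist 0.003640514859383966
```

```bash
python3 -m jog '[[[0,0.6,0.02],0,1],[[0,1.2,0.02],0,1],[[0,1.5,0.02],0,1],[[0,1.7,0.02],0,1],[[0,1.7,0.02],0,1]]'; python3 st.py .5706 .0512 .129 -.9
```

```text
clock: 7.48
tcp_pos: [0.5709, 0.0524, 0.2849]
orientation: [-1.201, 1.217, -1.219]
contact_force: [-0.3, 0.5, 7.8]
grip_width: 0.0096
t 7.475 tcp [0.5709 0.0524 0.2849] F [-0.3078  0.5149  7.7582] M [-0.0116  0.4502 -0.0097] w 0.0096
x [-0.0122 -0.9999 -0.0008] z [ 0.9999 -0.0122  0.002 ] zyaw -0.7
q [-0.5984  0.5005  0.5222  1.9352 -0.3438  0.7917  0.1029]
shift cm [ 0.1238  0.0945 -0.0284] twist 0.0035020199856420284
```

```bash
python3 -m jog '[[[0,0.2,0],0,1],[[0,0.2,0],0,1]]'; python3 st.py; python3 - <<'E'
from h import *
a=save('side','s6.png')['image'];b=save('wrist','w6.png')['image']
cv2.imwrite('pics/c6.png',np.hstack([cv2.resize(a[130:250,250:370],(400,400),interpolation=2),cv2.resize(b[100:350,220:420],(320,400),interpolation=2)]))
E
```

```text
clock: 7.72
tcp_pos: [0.5721, 0.0523, 0.2847]
orientation: [-1.198, 1.215, -1.22]
contact_force: [-1.6, -0.4, 19.5]
grip_width: 0.0088
t 7.725 tcp [0.5721 0.0523 0.2847] F [-1.5666 -0.3865 19.4807] M [-0.0509  0.6327  0.0278] w 0.0088
x [-0.0124 -0.9999 -0.0017] z [ 0.9999 -0.0124  0.0058] zyaw -0.71
q [-0.5969  0.5016  0.5214  1.9339 -0.3458  0.7882  0.1045]
```

View pics/c6.png

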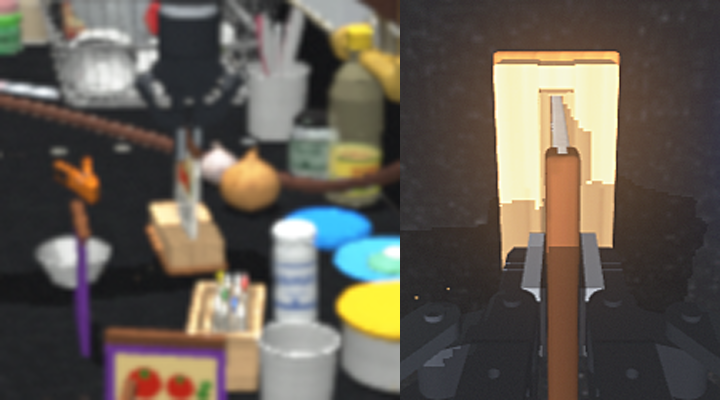

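```bash
python3 -m jog '[[[0.0,-0.25,-0.05],0,1],[[0,-0.25,-0.05],0,1],[[0,-0.25,-0.05],0,0],[[0,-0.25,-0.05],0,0],[[0,-0.25,-0.05],0,-1],[[0,-0.25,-0.05],0,-1]]'; python3 st.py; python3 - <<'E'
from h import *
a=save('side','s7.png')['image'];b=save('wrist','w7.png')['image']
cv2.imwrite('pics/c7.png',np.hstack([cv2.resize(a[130:250,250:370],(400,400),interpolation=2),cv2.resize(b[100:350,220:420],(320,400),interpolation=2)]))
E
```

```text
clock: 8.57
tcp_pos: [0.5696, 0.0525, 0.284]
orientation: [-1.204, 1.218, -1.218]
contact_force: [-0.1, -0.2, -0.5]
grip_width: 0.0773
t 8.575 tcp [0.5696 0.0525 0.284 ] F [-0.1051 -0.2116 -0.4918] M [-0.0176 -0.0057  0.0588] w 0.0773
x [-0.0121 -0.9999  0.0001] z [ 0.9999 -0.0121 -0.0003] zyaw -0.69
q [-0.5993  0.5005  0.522   1.938  -0.3431  0.7912  0.1021]
```

View pics/c7.png

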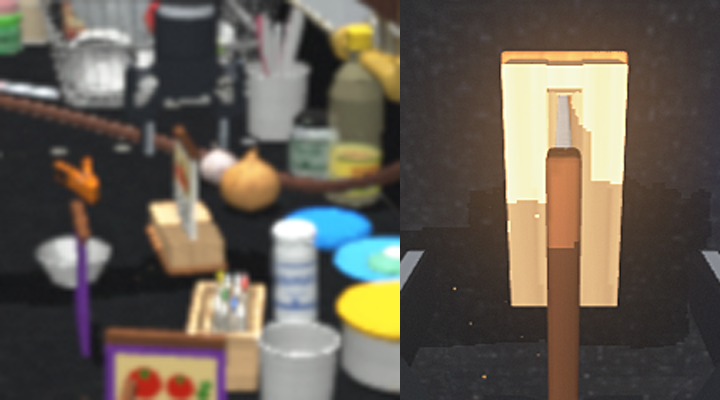

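```bash
python3 - <<'E'
from h import *
f=load('top0');g=lambda u,v,z=.024:onz(f,155+u/5,130+v/4.6,z)[:2]
h=(g(73,345)+g(78,401))/2;t=g(238,354);hi=g(155,360)
print(h,t,hi,np.linalg.norm(t-h),'axis deg',np.degrees(np.arctan2(*(t-h)[::-1])))
E
python3 -m jog '[[[0,-6,0],0,-1],[[0,-11,0],0,-1],[[-5,-11,0],0,-1],[[-10,-11,-3],0,-1],[[-16,-11,-6],0,-1],[[-22,-11,-9],0,-1],[[-25,-11,-9],0,-1],[[-25,-11,-9],0,-1],[[-25,-11,-9],0,-1]]'
python3 st.py; python3 -c "
from h import *
save('wrist','w8.png')"
```

```text
[0.47379953 0.3339762 ] [0.4881478  0.23140702] [0.48337523 0.28406045] 0.10356789474519956 axis deg -82.03664403452146
clock: 9.8
tcp_pos: [0.4829, 0.3028, 0.3941]
orientation: [-1.204, 1.218, -1.219]
contact_force: [-0.6, 0.1, 0.6]
grip_width: 0.0854
t 9.8 tcp [0.4829 0.3028 0.3941] F [-0.6195  0.0602  0.6394] M [-0.0234  0.0285 -0.0109] w 0.0854
x [-0.0128 -0.9999  0.0008] z [ 0.9999 -0.0128  0.0001] zyaw -0.74
q [-1.0884  0.3433  0.5294  1.8508 -0.2024  1.0014 -0.4873]
```

View pics/w8.png

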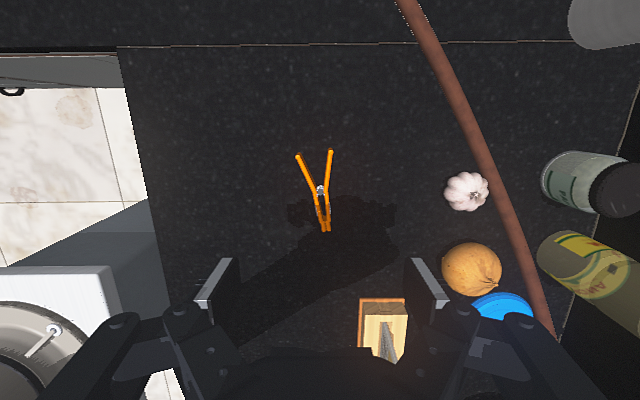

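```bash
python3 - <<'E'
from h import *
f=load('w8');im=f['image']
cv2.imwrite('pics/w8c.png',cv2.resize(im[140:240,280:360],None,fx=6,fy=6,interpolation=cv2.INTER_CUBIC))
E
```

```text
(no output)
```

View pics/w8c.png

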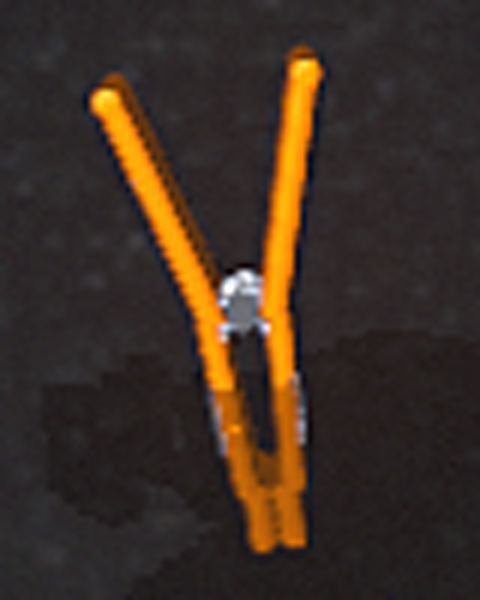

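```bash
python3 - <<'E'
from h import *
f=load('w8');g=lambda u,v,z=.024:onz(f,280+u/6,140+v/6,z)[:2]
a,b=g(100,96),g(307,64);h=(a+b)/2;t=g(278,547)
d=(t-h)/np.linalg.norm(t-h)
print(a,b,'sep',np.linalg.norm(a-b),'h',h,'t',t,np.linalg.norm(t-h),'axis',np.degrees(np.arctan2(d[1],d[0])),'hinge from tip',t-d*.054,'from handle',h+d*.052,'seen',g(243,300))
c=t-d*.054
print('grasp at -38,-34,-30',c-d*.038,c-d*.034, c-d*.03)
E
```

```text
[0.45355552 0.3334514 ] [0.49482952 0.33922615] sep 0.04167602910617276 h [0.47419252 0.33633877] t [0.48831273 0.23540769] 0.10191400090760246 axis -82.03603628436868 hinge from tip [0.48083102 0.28888688] from handle [0.48139713 0.28484029] seen [0.48147732 0.29100986]
grasp at -38,-34,-30 [0.47556611 0.32652039] [0.47612031 0.32255897] [0.47667451 0.31859755]
```

```bash
python3 st.py .4762 .3215 .10 7.97; python3 st.py .4762 .3215 .021 7.97|tail -1
```

```text
t 9.85 tcp [0.4831 0.3022 0.3942] F [ 0.5129 -0.9816 -0.5105] M [-0.0213 -0.0247  0.0352] w 0.0856
x [-0.0141 -0.9999  0.0007] z [ 0.9999 -0.0141  0.0001] zyaw -0.81
q [-1.0877  0.343   0.5299  1.851  -0.2025  1.0014 -0.4874]
shift cm [-1.9342 13.9158 -0.7207] twist -0.15321368775297067
shift cm [-1.9399 21.8158 -0.7213] twist -0.15321368775297067
```

```bash
python3 -m jog '[[[-1.9,5,-0.7],-0.153,-1],[[-1.9,10,-0.7],-0.153,-1],[[-1.9,14,-0.7],-0.153,-1],[[-1.9,14,-0.7],-0.153,-1],[[-1.9,14,-0.7],-0.153,-1]]'; python3 st.py .4762 .3215 .021 7.97;  python3 -c "
from h import *
f=save('wrist','w9.png');o=get_obs()
cv2.imwrite('pics/w9c.png',cv2.resize(f['image'][120:380,180:460],None,fx=2.5,fy=2.3))"
```

```text
clock: 10.48
tcp_pos: [0.477, 0.322, 0.2558]
orientation: [-1.27, 1.105, -1.106]
contact_force: [1.5, -0.1, 0.7]
grip_width: 0.0853
t 10.475 tcp [0.477  0.322  0.2558] F [ 1.5138 -0.1467  0.6751] M [-0.0078  0.037   0.01  ] w 0.0853
x [ 0.1386 -0.9903 -0.0007] z [0.9903 0.1386 0.0018] zyaw 7.97
q [-1.0163  0.5298  0.4117  1.9411 -0.3077  0.7298 -0.2847]
shift cm [ 0.0463  7.9758 -0.1041] twist -2.736464980190867e-05
```

View pics/w9c.png

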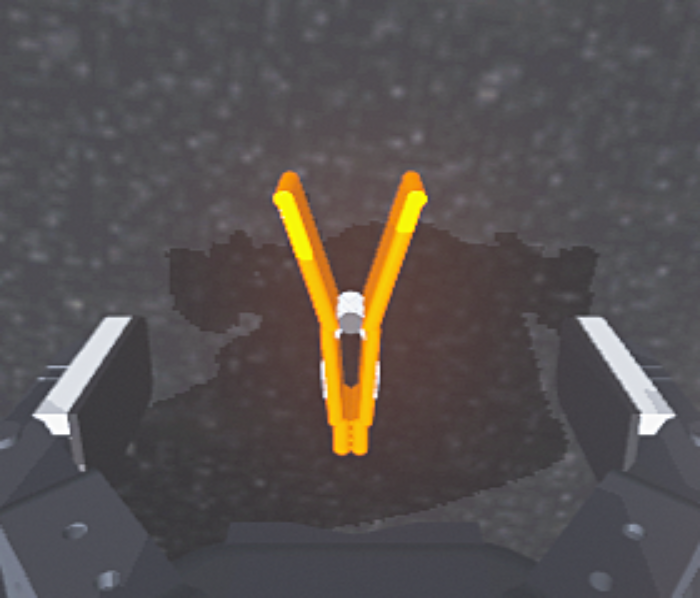

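```bash
python3 - <<'E'
from h import *
f=load('w9');g=lambda u,v,z=.024:onz(f,180+u/2.5,120+v/2.3,z)[:2]
h=(g(280,193)+g(422,193))/2;t=g(350,456);d=(t-h)/np.linalg.norm(t-h)
print(h,t,np.linalg.norm(t-h),np.degrees(np.arctan2(d[1],d[0])),'hinge',t-d*.054,h+d*.052,g(350,325))
M=R.from_rotvec(get_obs()['orientation']).as_matrix()
hg=(t-d*.054+h+d*.052)/2; print('along tool x of hinge from tcp',(hg-np.array(get_obs()['tcp_pos'])[:2])@M[:2,0],(hg-np.array(get_obs()['tcp_pos'])[:2])@M[:2,2])
E
```

```text
[0.47435028 0.3370797 ] [0.48822583 0.23463571] 0.1033794107869643 -82.28649927513639 hinge [0.48097796 0.2881471 ] [0.4813297  0.28555022] [0.48066527 0.28924644]
along tool x of hinge from tcp 0.03582428235345515 -0.0008904705789417903
```

```bash
python3 -m jog '[[[0.1,4,-0.1],0,-1],[[0.1,7,-0.1],0,-1],[[0.1,7.9,-0.1],0,-1],[[0.1,7.9,-0.1],0,-1],[[0.1,7.9,-0.1],0,-1]]' 60; python3 st.py
```

```text
clock: 11.15
tcp_pos: [0.4758, 0.322, 0.1768]
orientation: [-1.27, 1.104, -1.105]
contact_force: [0.1, -0.4, 0.7]
grip_width: 0.0853
t 11.15 tcp [0.4758 0.322  0.1768] F [ 0.1113 -0.3838  0.6627] M [-0.0002 -0.0455 -0.0479] w 0.0853
x [ 0.1403 -0.9901 -0.0014] z [0.9901 0.1403 0.0023] zyaw 8.07
q [-0.9616  0.6506  0.3403  1.9676 -0.3767  0.5818 -0.2275]
```

```bash
python3 -m jog '[[[0,0,0],0,1],[[0,0,0],0,1],[[0,0,0],0,1],[[0,0,0],0,1],[[0,0,0],0,1],[[0,0,0],0,1]]' 60; python3 st.py;  python3 -c "
from h import *
f=save('wrist','w10.png')
cv2.imwrite('pics/w10c.png',cv2.resize(f['image'][120:380,180:460],None,fx=2.5,fy=2.3))"
```

```text
clock: 11.9
tcp_pos: [0.4759, 0.3221, 0.1765]
orientation: [-1.27, 1.104, -1.105]
contact_force: [-0.6, -0.3, 8.7]
grip_width: 0.015
t 11.9 tcp [0.4759 0.3221 0.1765] F [-0.6167 -0.2776  8.7087] M [-0.0317  0.0202  0.0224] w 0.015
x [ 0.1403 -0.9901 -0.0015] z [0.9901 0.1403 0.0024] zyaw 8.07
q [-0.9612  0.6513  0.3399  1.9673 -0.3771  0.5812 -0.2272]
```

View pics/w10c.png

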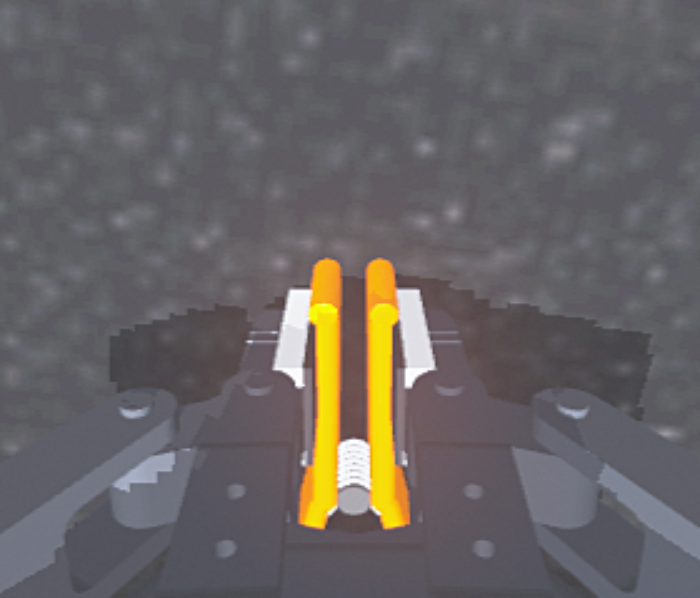

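```bash
python3 -m jog '[[[0,-2,0],0,1],[[0,-6,0],0,1],[[0,-11,0],0.08,1],[[0,-16,0],0.156,1],[[0,-16,0],0.156,1],[[0,-16,0],0.156,1]]' 60; python3 st.py;  python3 -c "
from h import *
f=save('wrist','w11.png');save('side','s11.png');save('top','t11.png')"
```

```text
clock: 12.7
tcp_pos: [0.4745, 0.3215, 0.3352]
orientation: [-1.203, 1.22, -1.219]
contact_force: [-0.7, 0.4, -1.1]
grip_width: 0.0148
t 12.7 tcp [0.4745 0.3215 0.3352] F [-0.7202  0.3757 -1.1162] M [-0.0172 -0.0077  0.0629] w 0.0148
x [-0.0142 -0.9999 -0.0002] z [ 0.9999 -0.0142 -0.0006] zyaw -0.81
q [-1.1068  0.4245  0.5205  1.8982 -0.2679  0.8879 -0.4681]
```

View pics/w11.png

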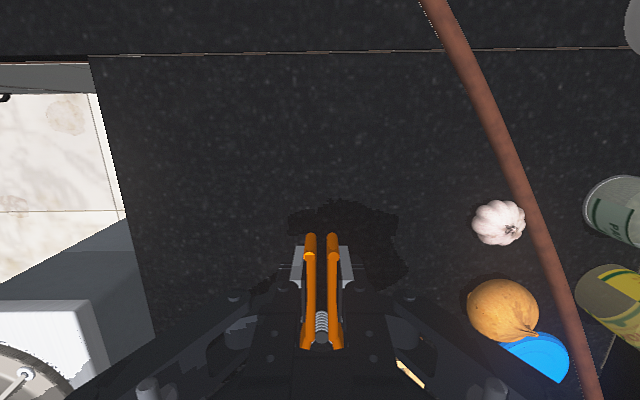

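View pics/s11.png

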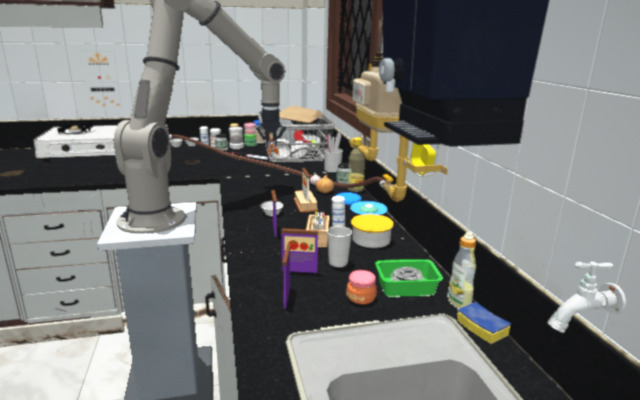

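View pics/t11.png

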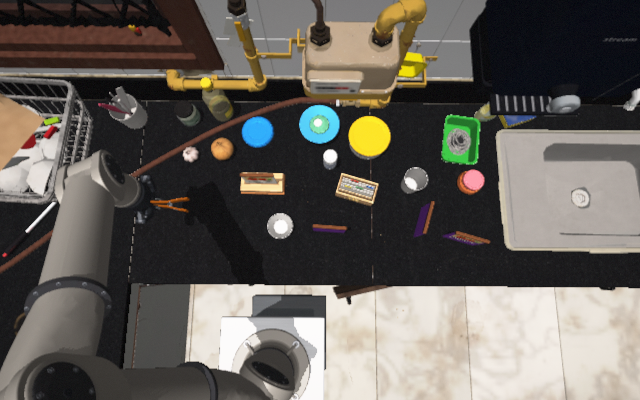

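```bash
python3 - <<'E'
from meas import *
f=load('t11');im=f['image'];g=load('w7')['image']
cv2.imwrite('pics/c11.png',np.hstack([cv2.resize(g[140:260,290:350],(400,600),interpolation=2), cv2.resize(im[165:215,150:200],(400,400),interpolation=2).repeat(1,0) if 0 else cv2.copyMakeBorder(cv2.resize(im[165:215,235:290],(400,364),interpolation=2),0,236,0,0,cv2.BORDER_CONSTANT)]))
cv2.imwrite('pics/c11b.png',cv2.resize(im[190:220,140:200],(800,400),interpolation=2))
hsv=cv2.cvtColor(im,cv2.COLOR_BGR2HSV); m=cv2.inRange(hsv,(5,110,50),(14,255,150))
rect(f,m,.136,(243,174,288,184))
E
```

```text
93 px [257.5 176.5] [29.  5.] [0.5642 0.0423 0.136 ] [0.0152 0.0859] yaw 0.64
```

View pics/c11.png

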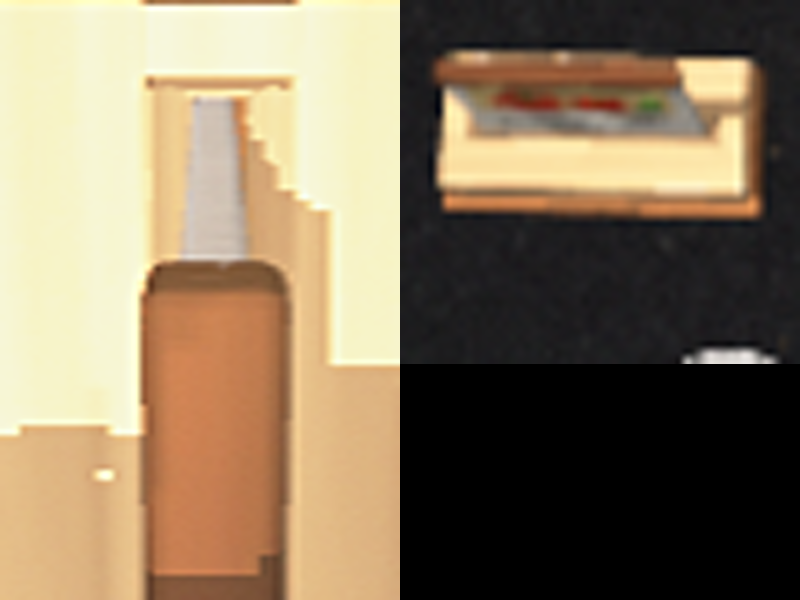

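View pics/c11b.png

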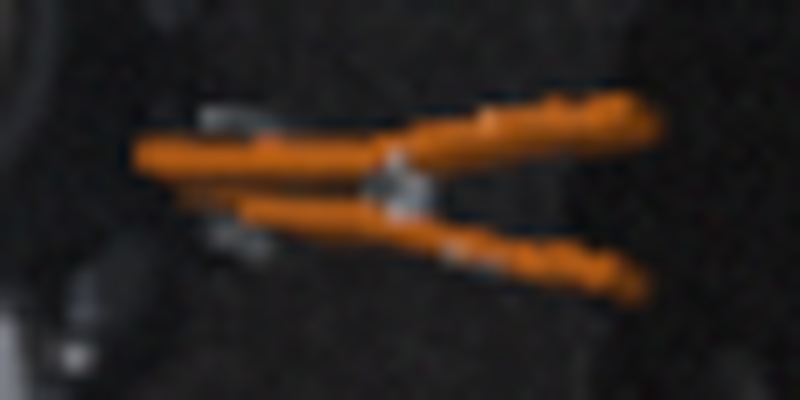

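```bash
python3 - <<'E'
from h import *
f=load('w7');g=lambda u,v,z:onz(f,290+u*.15,140+v/5,z).round(4)
print('bevel end',g(146,80,.036),g(296,80,.036))
print('bar end top',g(145,290,.136),g(286,290,.136))
print('under bar edge',g(183,262,.124),g(244,262,.124))
print('low',g(193,98,.03),g(240,98,.03))
# clip: triangulate jaw tips top/…; rough from top at grasp height
f=load('t11');h=lambda u,v,z:onz(f,140+u*60/800,190+v*30/400,z).round(4)
o=get_obs(); zt=o['tcp_pos'][2]-.155+.003
print('tips top',zt,h(645,125,zt),h(640,285,zt),'hinge',h(400,190,zt),'handle ends',h(140,155,zt),'barends?',onz(f,235+435*55/400,165+68*55/400,.136).round(4))
E
```

```text
bevel end [0.5625 0.101  0.036 ] [0.5797 0.1008 0.036 ]
bar end top [0.5655 0.0974 0.136 ] [0.5746 0.0973 0.136 ]
under bar edge [0.5678 0.0965 0.124 ] [0.5721 0.0965 0.124 ]
low [0.5678 0.0972 0.03  ] [0.5734 0.0971 0.03  ]
tips top 0.18190280157767 [0.4855 0.226  0.1819] [0.4516 0.2245 0.1819] hinge [0.4712 0.2763 0.1819] handle ends [0.478  0.3314 0.1819] barends? [ 0.572  -0.0681  0.136 ]
```

```bash
python3 - <<'E'
from h import *
f=load('w11');im=f['image']
cv2.imwrite('pics/w11c.png',cv2.resize(im[225:355,285:355],None,fx=4.6,fy=4.6,interpolation=2))
o=get_obs(); M=R.from_rotvec(o['orientation']).as_matrix();t=np.array(o['tcp_pos']);zt=t[2]-.155+.002
for u,v,z in((310,257,zt),(334,257,zt),(321,342,zt)): print((M.T@(onz(f,u,v,z)-t)).round(4))
f=load('w10');z=.024
for u,v in((310,257),(333,257),(321,335)): print('w10',onz(f,u,v,z).round(4))
f=load('t11')
# projections of predicted hinge and tips
for n,dx,dz in(('hinge',.035,0),('tipL',.089,.015),('tipR',.089,-.015),('end',-.017,.009)):
    p=t+M@[dx,.155-.002,dz]; u,v=proj(f,p); print(n,p.round(4),'px',round(u,1),round(v,1),'crop',round((u-140)/.075),round((v-190)/.075))
E
```

```text
[-0.0132  0.153  -0.0058]
[-0.0132  0.153   0.006 ]
[ 0.0387  0.1531 -0.0004]
w10 [0.4685 0.3352 0.024 ]
w10 [0.4795 0.3368 0.024 ]
w10 [0.4803 0.29   0.024 ]
hinge [0.4736 0.286  0.181 ] px 166.7 203.4 crop 356 179
tipL [0.4878 0.2318 0.181 ] px 186.5 198.6 crop 620 115
tipR [0.4578 0.2322 0.1811] px 185.5 209.2 crop 606 256
end [0.4834 0.3379 0.1809] px 148.5 199.8 crop 114 130
```

View pics/w11c.png

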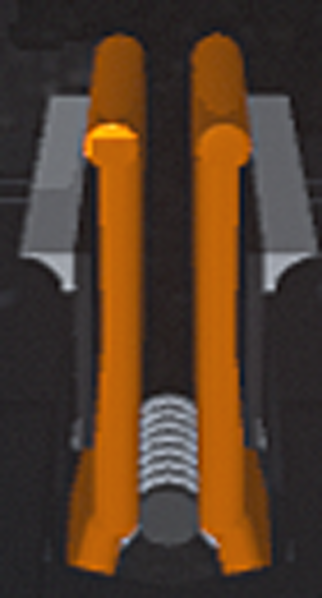

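```bash
python3 st.py .5725 .25 .092 -.9
```

```text
t 12.85 tcp [0.4744 0.3213 0.3339] F [-0.191  -0.5983 -1.0176] M [ 0.0487  0.0085 -0.008 ] w 0.0146
x [-0.0146 -0.9999  0.0019] z [ 0.9999 -0.0146 -0.002 ] zyaw -0.84
q [-1.106   0.4267  0.5198  1.8987 -0.2678  0.8877 -0.4682]
shift cm [6.9679 8.6834 9.9273] twist 0.0010716041440943912
```

```bash
python3 -m jog '[[[1.5,2,4],0,1],[[4,4,8],0,1],[[7,6.5,9.9],0,1],[[7,8.7,9.9],0,1],[[7,8.7,9.9],0,1],[[7,8.7,9.9],0,1]]' 60; python3 st.py .5718 .174 .092 -.9;  python3 -c "
from h import *
w=save('wrist','w12.png');t=save('top','t12.png');s=save('side','s12.png')
cv2.imwrite('pics/c12.png',np.hstack([cv2.resize(t['image'][150:220,190:290],(560,400),interpolation=2),cv2.resize(s['image'][150:220,270:310],(228,400),interpolation=2)]))
cv2.imwrite('pics/w12c.png',w['image'])"
```

```text
clock: 13.6
tcp_pos: [0.5728, 0.2507, 0.2482]
orientation: [-1.203, 1.22, -1.219]
contact_force: [0.0, -0.4, -0.2]
grip_width: 0.0146
t 13.6 tcp [0.5728 0.2507 0.2482] F [ 0.0261 -0.4113 -0.1808] M [0.0596 0.0014 0.0143] w 0.0146
x [-0.0141 -0.9999 -0.    ] z [ 0.9999 -0.0141 -0.0004] zyaw -0.81
q [-0.8444  0.6192  0.4595  1.8245 -0.3732  0.7847 -0.2051]
shift cm [7.6698 0.1247 0.0059] twist 0.0016484202510506033
```

View pics/c12.png

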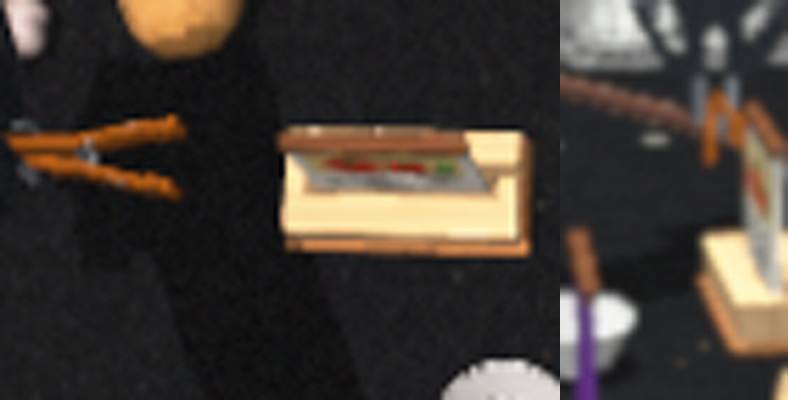

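View pics/w12.png

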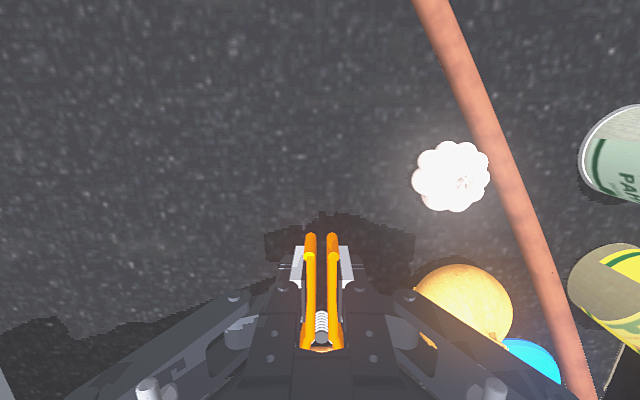

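```bash
python3 - <<'E'
from h import *
f=load('t12');g=lambda u,v,z:onz(f,190+u/5.6,150+v/5.714,z).round(4)
print('tips',g(184,122,.095),g(180,186,.095),'hinge',g(88,148,.095))
print('bar end',g(281,130,.136),g(280,150,.124),'right',g(466,132,.136))
t=np.array(get_obs()['tcp_pos']);
for p in([.5702+.0016,.097,.136],[.5666,.097,.124],[.568,.097,.036],[t[0],t[1]-.092,.095]): u,v=proj(f,p);print(p,'crop',round((u-190)*5.6),round((v-150)*5.714))
E
```

```text
tips [0.5887 0.1559 0.095 ] [0.5535 0.156  0.095 ] hinge [0.5738 0.2075 0.095 ]
bar end [0.575  0.0941 0.136 ] [0.5671 0.0965 0.124 ] right [ 0.5751 -0.0039  0.136 ]
[0.5718000000000001, 0.097, 0.136] crop 275 136
[0.5666, 0.097, 0.124] crop 279 151
[0.568, 0.097, 0.036] crop 309 184
[np.float64(0.5729966152310171), np.float64(0.1588054130607169), 0.095] crop 177 150
```

```bash
python3 -m jog '[[[2.5,0.1,0],0,1],[[4.5,0.1,0],0,1],[[5.5,0.1,0],0,1],[[5.5,0.1,0],0,1]]' 60; python3 st.py;  python3 -c "
from h import *
w=save('wrist','w13.png');t=save('top','t13.png');s=save('side','s13.png')
cv2.imwrite('pics/c13.png',np.hstack([cv2.resize(t['image'][160:210,210:285],(560,373),interpolation=2),cv2.resize(s['image'][160:220,270:310],(240,373),interpolation=2)]))"
```

```text
clock: 14.25
tcp_pos: [0.5723, 0.1937, 0.2474]
orientation: [-1.201, 1.222, -1.222]
contact_force: [-0.7, -0.3, 0.2]
grip_width: 0.0145
t 14.25 tcp [0.5723 0.1937 0.2474] F [-0.7312 -0.2813  0.24  ] M [ 0.0352 -0.046  -0.0471] w 0.0145
x [-0.0174 -0.9998  0.    ] z [ 0.9998 -0.0174  0.0002] zyaw -1.0
q [-0.7696  0.5918  0.4605  1.8774 -0.3693  0.7568 -0.1221]
```

View pics/c13.png

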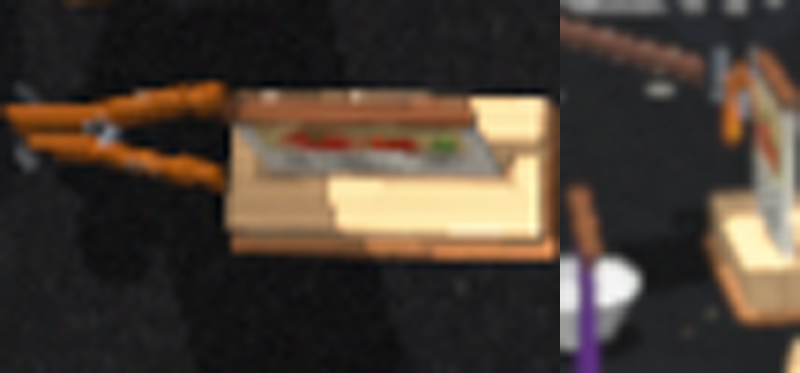

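```bash
python3 -m jog '[[[1,0,0],0,1],[[2,0,0],0,1],[[2,0,0],0,1],[[2,0,0],0,1]]' 60; python3 st.py;  python3 -c "
from h import *
w=save('wrist','w14.png');t=save('top','t14.png');s=save('side','s14.png')
cv2.imwrite('pics/c14.png',np.hstack([cv2.resize(t['image'][160:210,210:285],(560,373),interpolation=2),cv2.resize(s['image'][160:220,270:310],(240,373),interpolation=2)]))"
```

```text
clock: 14.9
tcp_pos: [0.5719, 0.1751, 0.2472]
orientation: [-1.202, 1.221, -1.22]
contact_force: [-0.6, 0.6, 0.2]
grip_width: 0.0149
t 14.9 tcp [0.5719 0.1751 0.2472] F [-0.5631  0.6441  0.1616] M [ 0.0339  0.0113 -0.0175] w 0.0149
x [-0.0152 -0.9999 -0.0003] z [ 0.9999 -0.0152  0.    ] zyaw -0.87
q [-0.7429  0.5836  0.4599  1.8924 -0.3678  0.7491 -0.0912]
```

View pics/c14.png

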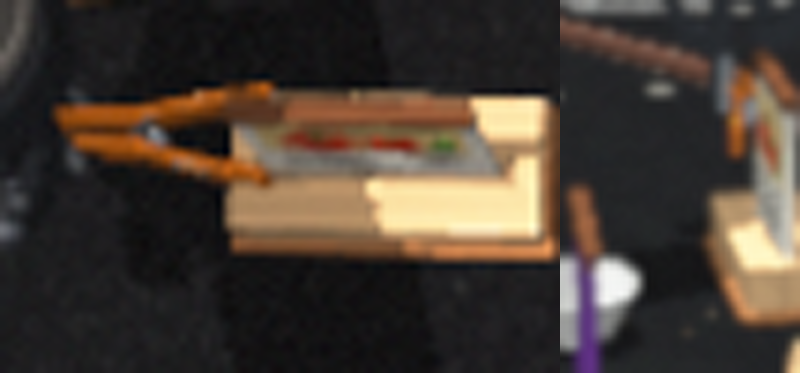

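View pics/w14.png

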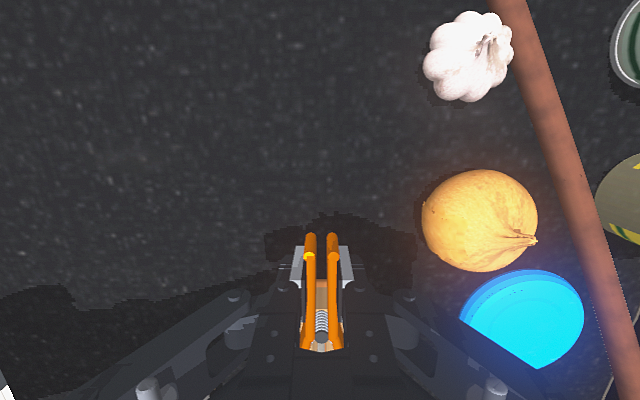

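View pics/t14.png

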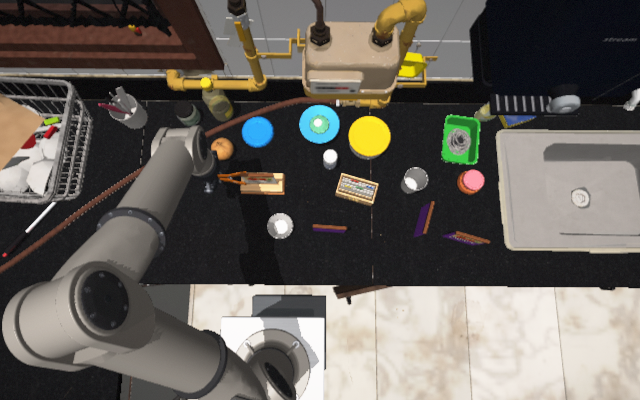

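```bash
python3 - <<'E'
from h import *
f=load('t14');g=lambda u,v,z:onz(f,210+u/7.467,160+v/7.46,z).round(4)
print('tips',g(273,88,.094),g(270,182,.094),'hinge',g(150,130,.094))
print('bar right',g(472,97,.136),'front lower',g(472,122,.124))
a=load('t12')['image'].astype(int);b=f['image'].astype(int)
d=np.abs(a-b).max(2)[165:200,262:292];print('diff right part of stand/card',d.max(),(d>40).sum())
t=load('top0')
for n,(x0,y0,x1,y1) in dict(file_=(335,170,382,210),bowl=(266,212,294,240),tum=(400,165,430,196),salt=(322,148,340,172),p1=(310,222,350,236),blue=(240,115,275,148),onion=(218,140,236,162)).items():
    d=np.abs(t['image'].astype(int)-b).max(2)[y0:y1,x0:x1];print(n,d.max(),(d>40).sum())
im=load('s14')['image'];cv2.imwrite('pics/s14c.png',cv2.resize(im[160:220,270:340],None,fx=8,fy=8,interpolation=2))
E
```

```text
tips [0.5884 0.0832 0.094 ] [0.5487 0.0826 0.094 ] hinge [0.57   0.1328 0.094 ]
bar right [ 0.5754 -0.0039  0.136 ] front lower [ 0.5679 -0.0028  0.124 ]
diff right part of stand/card 59 4
file_ 156 231
bowl 82 45
tum 6 0
salt 71 9
p1 6 0
blue 7 0
onion 45 1
```

View pics/s14c.png

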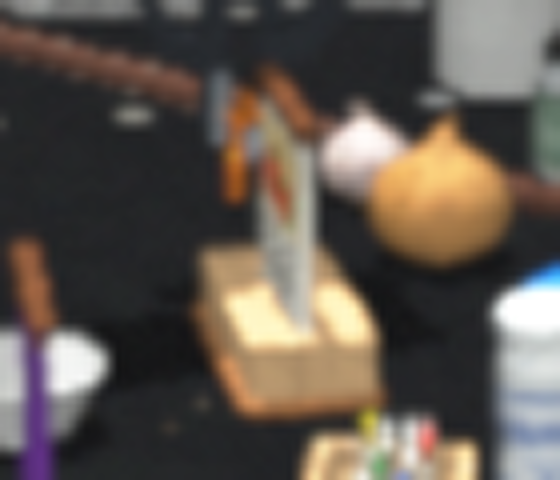

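```bash
python3 -m jog '[[[0,0,0],0,1],[[0,0,0],0,1],[[0,0,0],0,1]]' 60; python3 -c "
from bench import hand_in; print(hand_in())"
```

```text
clock: 15.42
tcp_pos: [0.5718, 0.1752, 0.2472]
orientation: [-1.202, 1.22, -1.22]
contact_force: [0.2, 0.2, -0.6]
grip_width: 0.0145
the job is handed in; nothing more can be done
None
```

The recipe card now stands upright in the groove of the stand and I have let go of it. The gripper is holding the orange clip wide open round the card's left edge, at about 15.4 s of the 45 s.

**Card:**
- It met a firm stop (about 19 N) with its lower edge worked out at 6.7 mm above the worktop, against a floor at 6 mm. I took that as fully home and did not measure its seated height separately.
- After release the wrist picture showed it upright and in line with the groove to within about 1 mm.

**Clip:**
- **Overlap:** the tips reach about 14 mm past the card's edge.
- **Gap:** the top view puts one jaw in front and one behind. I estimate at least 6 mm clear on each side, though that view cannot show the gap directly.
- **Contact:** the force reading was about zero.

**Checks that disagreed:**
- The cameras placed the clip's hinge 4 to 8 mm further ahead of the gripper than I had planned. I set the final position from the later wrist and top pictures.
- The before-and-after pictures show pixel changes at the card file, bowl, salt shaker and onion. The card leaving its bay accounts for those at the file. I put the rest down to the arm's shadow and found no sign that anything had moved.

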